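# Feel a drawer runner for its sticky spot

## Task

Somewhere along its travel this bedside drawer runner has a sticky spot that cannot be seen. Slowly slide the carriage by its black knob all the way to the blue buffer and then all the way back to the red one, touching each buffer only gently, and feel where it drags; then leave the carriage standing centred on the sticky spot, ready for waxing, and let go. Do not disturb the other things.

Things in the scene. Friction and masses are not known exactly. Their poses are not given: they have to be found in the camera images.
- runner: Drawer runner under test: straight steel channel rail, 346 long, 46 wide, along the middle of a light wooden panel 140 x 360 x 18 thick that lies on the table and cannot move. Origin: centre of the panel's underside, on the table top. y runs along the rail, from the red home buffer to the blue far buffer; x across; z up. Rail lips end 36, end plates 42 above the table.
- rail_mid (a point): Middle of the rail, on its channel's floor, 20 above the runner's origin; axes as the runner's. In one place, different each time and not to be seen, the carriage runs tight in the channel (the sticky spot): its middle is met with the carriage's centre between y = -60 and +60 from here. It is felt over about 18 mm of travel, most in the middle.
- carriage: Carriage in the rail: aluminium top plate 44 x 60 (top 44 above the table) with an upright black round knob, diameter 24, on its middle, from 44 to 90 above the table. Origin: on the knob's axis, 73 above the table, a good height to grip. Slides along the runner's y only: origin from y = -120 (just touching red) to +120 (just touching blue); starts 10 to 35 from the red end.
- knob_top (a point): Top of the carriage's knob, on its axis, 90 above the table. The carriage (about 0.3 kg) stays where it is left. Running free it drags with 1 to 2 N; over the sticky spot the drag rises to about 10 to 13 N, strongest about 3 mm before the middle whichever way it moves, and falls off behind it.
- buffer_far: Blue rubber buffer, diameter 14, at the far end (+y of the runner). Origin: middle of its face that the carriage meets, at y = +150, 34 above the table. Springy along the rail: about 8 N for each mm pressed in, 6 mm at most.
- buffer_home: Red rubber buffer, diameter 14, at the home end (-y of the runner). Origin: middle of its face that the carriage meets, at y = -150, 34 above the table. Springy like the blue one.
- wax: Yellow block of wax, 30 x 50 x 18, loose on the wooden panel beside the rail; origin at the centre of its underside.
- tin: Little brass screw tin, diameter 36, height 20, loose on the wooden panel on the other side of the rail; origin at the centre of its underside.
- perfume: Pink glass perfume bottle with round black cap, 50 x 35 x 92 high; origin at the centre of its underside.
- mug: White mug, diameter 82, height 92; origin at the centre of its underside.
- clock: White bedside clock with black faces, 45 x 100 x 81 high; origin at the centre of its underside.
- book: Blue hardback lying flat, 130 x 190 x 25; origin at the centre of its underside.

How it is judged:
On the way, in this order (a step that is already met when the one before it is completed fails the run):
1. the carriage has been slid fully to the blue buffer and rests against it (over 1 N) (contact force between carriage and buffer_far above 1 N), for 0.1 s.
2. the carriage has been slid fully back to the red buffer and rests against it (over 1 N) (contact force between carriage and buffer_home above 1 N), for 0.1 s.
At the end, for the whole second after the job is handed in: The carriage stands still (under 3 mm/s) and is centred on the sticky spot: within about 5 mm of the middle of the tight place, so that the rail presses on it with more than 6.5 N, its centre between y = -75 and +75 mm of the runner, away from both buffers (contact force between carriage and runner above 6.5 N and y of carriage in the frame of runner between -0.075 and 0.075 m and linear speed of carriage below 0.003 m/s); the robot touches nothing.
It fails at once if the carriage is pressed on the blue buffer with more than 20 N (contact force between carriage and buffer_far above 20 N).
It fails at once if the carriage is pressed on the red buffer with more than 20 N (contact force between carriage and buffer_home above 20 N).
It fails at once if the carriage is moved faster than 0.2 m/s (linear speed of carriage above 0.2 m/s).
It fails at once if any of the other things is moved by more than 20 mm (distance of any of wax, tin, perfume, mug, clock, book from where it was at the start of the episode above 0.02 m).
It also fails if it takes over 67 s, if anything falls off the work surface, if the arm or the gripper's body presses on something with over 40 N, if the wrist force passes 120 N, or if a joint passes its speed limit or range.

## Robot

A 6-joint arm with a two-finger parallel gripper is mounted at the origin on the work surface. World frame = base frame: x ahead of the robot, y to its left, z up, the work surface at z = 0. Lengths are in m, angles in rad, forces in N, time in s.
With the tool pointing down it reaches from about 0.375 to 0.9 m from the base axis. Payload 3.1 kg.
Tool frame: the origin (TCP) lies at the very end of the fingers, on their centre line; the grasp point (between the pads) lies 19 mm behind it; z points along the fingers, y is the direction in which the jaws open and shut (so a half turn about z gives the same grasp; the last joint's range is limited). The gripper opens to 85 mm and grips with 20 to 120 N. Pads are 22 mm wide; open, the fingers measure 114 mm over their backs; the gripper's body (76 mm by 85 mm) begins 54 mm behind the grasp point. The pads swing forward as they close: fully open they stand 13 mm farther back than shut.
Start: joints at [-1.282, 0.527, 1.433, -0, 1.181, -0.178], TCP at [0.282, -0.558, 0.199] pointing down, gripper open.
Joint ranges: [-3.08, 3.08], [-0.75, 2.2], [0.22, 2.44], [-1.43, 4.57], [0, 2.65], [-2.85, 2.85]. Speed limits (rad/s): [2.79, 2.79, 3.14, 3.14, 3.14, 3.14].

## Interface

Orientations are given as a unit quaternion [x, y, z, w].
In Python, from station import manip gives the robot as it stands.
- The arm moves only by the tool send_rows, never from a script. Its argument "motion" is a list of rows, each an object with "gripper": the finger opening in mm, from 0 to 85.4; "travel": the shift along the tool's x, y, z in mm, a list of three; "rotation": the turn, a rotation vector about the tool's x, y, z in degrees, a list of three. In form: [{"gripper": gripper, "travel": [x, y, z], "rotation": [ax, ay, az]}, ...]. A call has 1 to 12 rows; each row shifts and turns the commanded pose from where the row before left it, along the tool's axes as they then stand; what a row does not reach is not made up. A row lasts 1/12 s, in which the tool goes at most 41.7 mm and 7.16 degrees, less where a joint would pass 70% of its speed; a pose out of reach is approached as far as the arm can. A call is refused whole if a number of a shift passes 41.7 or a number of a turn 7.16, either way. A call with a gripper value outside its range is refused whole. The fingers move at their own pace and stop on an object; "newtons" is the grip in N (left out, the last holds). Time passes only in rows, so rows that do not move let the fingers close. It gives the time, the measured TCP pose, the force and the opening at its end, in the units of the state.
- manip.sense(): the state, without advancing time (a new reading comes with each control period).
- manip.snapshot(name): name is "scene" or "top" or "wrist"; returns the picture (400x640x3 uint8, red, green, blue); there is no depth.
- manip.calibration(name): a dict with "fx", "fy", "cx", "cy" (pixels), "cam_to_world" (4x4, takes a point from camera to world coordinates). Camera axes: x right, y down, z forward; pixel columns grow to the right and rows downward; lengths in m; the calibration is good to about 2 mm. A picture is of the moment at which its call begins: read the wrist's pose just before it. calibration takes no time and is no camera call; for the wrist camera it gives the pose at the moment of the call.
- manip.sign_off(): hands the job in, once; it reports no verdict.
The state is a dict: "t": time; "q": joint angles; "qd": joint speeds; "tau": joint torques, N m; "tcp_pos": TCP position; "tool_rot": TCP orientation; "force": force on the tool from outside, world axes, zero at the start; "ft_torque": the same for the moment, N m; "finger_gap": opening from 0.0 (shut) to 1.0 (fully open).
Only numpy, scipy, OpenCV 4.12 (cv2) and the standard library are available. Lean on these libraries where they do the work, as an engineer would, in place of code of your own. Each camera call takes 0.05 s, during which the arm holds its last target. There are 200 camera calls.

## Working session

There is one attempt and no reset: what is moved stays moved. The work goes in short steps, Python scripts to look and compute and a tool call to move; the robot and the scene stay as the last step left them, time stands still between calls to the robot, and variables do not carry over. Pictures are saved under pics/ and viewed, about 8 in all and at most 12, crops included, and the job is handed in when it is done.

Besides the shell and the picture viewer there is one more tool, called after "Request:" as name(argument=value, ...) on one line, values as JSON. send_rows: Moves the arm, as the interface text tells. Its arguments: {"type":"object","properties":{"motion":{"type":"array","items":{"type":"object","properties":{"gripper":{"type":"number"},"travel":{"type":"array","items":{"type":"number"}},"rotation":{"type":"array","items":{"type":"number"}}}}},"newtons":{"type":"number"}},"required":["motion"]}

```bash
mkdir -p pics; ls; python3 - <<'E'
from station import manip
import cv2,json
s=manip.sense();print(s)
for n in("top","scene"):
    c=manip.calibration(n);print(n,c)
    cv2.imwrite(f"pics/{n}1.png",cv2.cvtColor(manip.snapshot(n),cv2.COLOR_RGB2BGR))
E
```

```text
pics
{'t': 0.0, 'q': array([-1.28149291e+00,  5.28469874e-01,  1.43387622e+00, -2.58971701e-05,
        1.18139559e+00, -1.78509415e-01]), 'qd': array([-0.00164747, -0.00062017, -0.00048086, -0.000992  , -0.00062641,
       -0.00039994]), 'tau': array([-4.74158260e-04, -4.42353129e+01, -1.78028351e+01, -1.47902065e-04,
        8.54156184e-03,  5.44845832e-06]), 'tcp_pos': array([ 0.28162487, -0.55709   ,  0.19783971]), 'tool_rot': array([ 9.72766690e-01,  2.31783978e-01, -7.14501217e-05, -1.07220553e-03]), 'force': array([-0.56329603, -0.18801297, -0.71539547]), 'ft_torque': array([ 0.00359581, -0.01461106,  0.04109691]), 'finger_gap': 1.0014471555734372}
top {'fx': 475.3848416780667, 'fy': 475.3848416780667, 'cx': 324.07004113905396, 'cy': 204.6907100958623, 'cam_to_world': array([[ 1.70618261e-02, -9.79288737e-01,  2.01748516e-01,
         2.35375408e-01],
       [-9.99843903e-01, -1.76368987e-02, -1.05306104e-03,
         6.62904291e-03],
       [ 4.58946895e-03, -2.01699056e-01, -9.79436791e-01,
         1.45912315e+00],
       [ 0.00000000e+00,  0.00000000e+00,  0.00000000e+00,
         1.00000000e+00]])}
scene {'fx': 514.7698476179047, 'fy': 514.7698476179047, 'cx': 327.8743951534941, 'cy': 200.7418741312076, 'cam_to_world': array([[ 0.09038114,  0.7567205 , -0.64746068,  1.42021897],
       [ 0.99569622, -0.05527693,  0.07438748, -0.11270142],
       [ 0.02050089, -0.65139737, -0.75845974,  1.16591605],
       [ 0.        ,  0.        ,  0.        ,  1.        ]])}
```

View pics/top1.png

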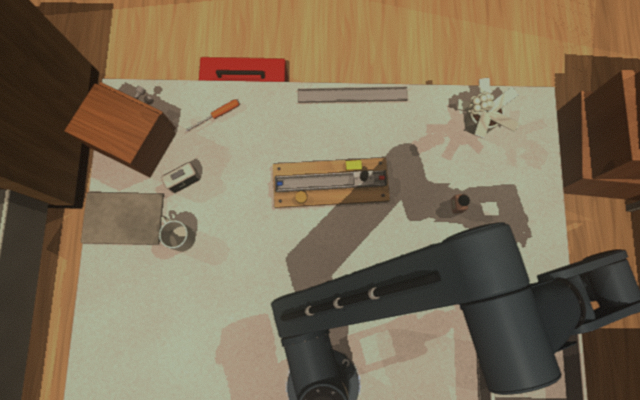

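View pics/scene1.png

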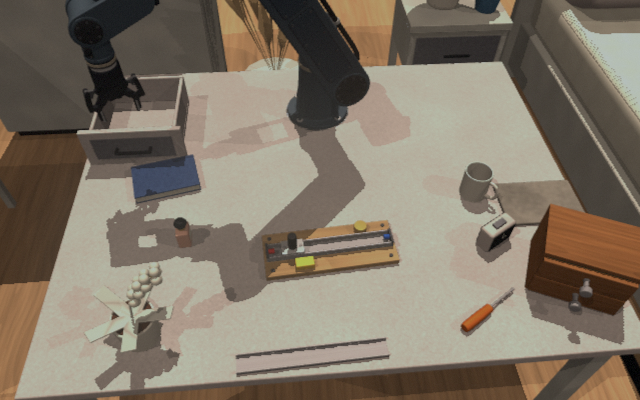

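The top view shows the panel with corners at about (273,163), (388,156), (389,201) and (274,208), red end on the right. The knob is near (364,174), the wax (354,165), the tin (301,197). The scene view agrees. Next I'll measure these with colour masks.

```bash
cat >h.py <<'E'
import numpy as np,cv2
from station import manip
def ray(c,u,v,z):
    M=c["cam_to_world"];d=M[:3,:3]@np.array([(u-c["cx"])/c["fx"],(v-c["cy"])/c["fy"],1.]);o=M[:3,3]
    return o+d*(z-o[2])/d[2]
def proj(c,p):
    M=c["cam_to_world"];q=M[:3,:3].T@(np.array(p)-M[:3,3]);return c["fx"]*q[0]/q[2]+c["cx"],c["fy"]*q[1]/q[2]+c["cy"]
E
python3 - <<'E'
from h import *
rois={"top":(262,148,400,215),"scene":(255,215,410,285)}
tiles=[]
for n,(a,b,c_,d) in rois.items():
    im=cv2.imread(f"pics/{n}1.png");cal=manip.calibration(n)
    r=im[b:d,a:c_];hsv=cv2.cvtColor(r,cv2.COLOR_BGR2HSV);H,S,V=cv2.split(hsv)
    ms={"blue":((H>100)&(H<130)&(S>100),.034),"red":(((H<6)|(H>172))&(S>110),.034),"yellow":((H>24)&(H<36)&(S>150),.036),"wood":((H>8)&(H<24)&(S>70),.018),"black":((V<45),.09)}
    for k,(m,z) in ms.items():
        N,L,st,ce=cv2.connectedComponentsWithStats(m.astype(np.uint8))
        for i in np.argsort(-st[1:,4])[:2]+1:
            if st[i,4]>4:
                u,v=ce[i]+[a,b];print(n,k,st[i],(round(u,1),round(v,1)),ray(cal,u,v,z).round(4))
    m=ms["wood"][0].astype(np.uint8);m=cv2.morphologyEx(m,cv2.MORPH_OPEN,np.ones((2,2)))
    pts=cv2.findNonZero(m);box=cv2.boxPoints(cv2.minAreaRect(pts))+[a,b]
    for p in box: print(n,"corner",p,ray(cal,*p,.018).round(4))
    tiles.append(cv2.resize(r,(780,280*1),interpolation=cv2.INTER_CUBIC) if 0 else cv2.resize(r,None,fx=5,fy=4 if 0 else 5,interpolation=cv2.INTER_CUBIC)[:, :])
cv2.imwrite("pics/top_c.png",tiles[0]);cv2.imwrite("pics/scene_c.png",tiles[1])
E
```

```text
top blue [15 34  5  3 14] (np.float64(279.1), np.float64(183.1)) [0.5946 0.145  0.034 ]
top red [117  28   6   4  19] (np.float64(381.5), np.float64(177.3)) [ 0.6189 -0.1715  0.034 ]
top yellow [ 84  12  16  10 139] (np.float64(353.6), np.float64(164.6)) [ 0.6574 -0.0846  0.036 ]
top wood [  10    3  128   64 3881] (np.float64(334.2), np.float64(186.3)) [ 0.5915 -0.0256  0.018 ]
top wood [130  16   8   5  13] (np.float64(395.6), np.float64(165.8)) [ 0.6615 -0.2182  0.018 ]
top black [99 24  6  9 27] (np.float64(363.4), np.float64(176.2)) [ 0.6061 -0.1104  0.09  ]
top corner [272.14905548 162.57711792] [0.6647 0.171  0.018 ]
top corner [397.93067932 157.33622742] [ 0.6893 -0.2258  0.018 ]
top corner [400.25823975 213.19757843] [ 0.5097 -0.2305  0.018 ]
top corner [274.47660828 218.43846893] [0.4863 0.1568 0.018 ]
scene blue [129  19   6   5  25] (np.float64(386.3), np.float64(235.6)) [0.5915 0.1471 0.034 ]
scene red [13 33  7  6 32] (np.float64(271.1), np.float64(250.8)) [ 0.6183 -0.1688  0.034 ]
scene wood [   7    5  138   61 3479] (np.float64(330.1), np.float64(252.2)) [ 0.6237 -0.0107  0.018 ]
scene black [34 24  7 10 41] (np.float64(292.0), np.float64(243.6)) [ 0.6395 -0.1121  0.09  ]
scene corner [260.68120956 234.10916901] [ 0.5483 -0.1972  0.018 ]
scene corner [394.17466736 216.31004333] [0.513  0.1848 0.018 ]
scene corner [400.49780273 263.73361969] [0.6752 0.1733 0.018 ]
scene corner [267.00434875 281.53274536] [ 0.7029 -0.1819  0.018 ]
```

View pics/top_c.png

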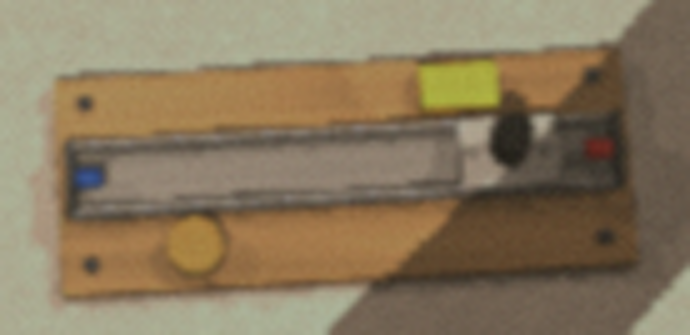

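View pics/scene_c.png

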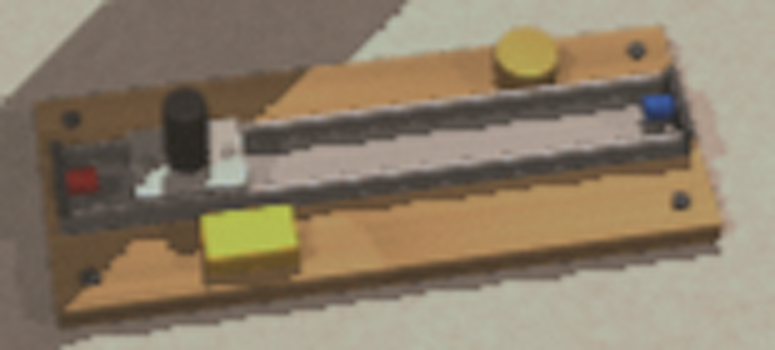

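The crops give the panel's top corners and the knob: knob top at (185,97) in the scene crop, whole knob around (512,135) in the top crop. The wax is beside the carriage (+x side) and the tin is on the other side near blue.

```bash
python3 - <<'E'
from h import *
t=manip.calibration("top");s=manip.calibration("scene")
P={}
def pt(n,u,v,z):
    c,o=(t,(262,148)) if n=="t" else (s,(255,215))
    return ray(c,(u+.5)/5-.5+o[0],(v+.5)/5-.5+o[1],z)
A=[pt("t",*p,.018) for p in[(57,78),(617,45),(637,265),(63,298)]]
B=[pt("s",*p,.018) for p in[(665,28),(38,102),(58,315),(720,230)]]
for X in(A,B):
    X=np.array(X);print(X.round(4).tolist(),X.mean(0),[np.linalg.norm(X[i]-X[(i+1)%4]).round(4) for i in range(4)])
    d=X[[0,3]].mean(0)-X[[1,2]].mean(0);d=d if d[1]>0 else -d;print("yaw of y axis from world y deg",np.degrees(np.arctan2(-d[0],d[1])))
for k,a in [("bufT",(pt("t",89,177,.041),pt("t",599,147,.041))),("bufS",(pt("s",659,105,.036),pt("s",82,181,.036)))]:
    d=a[0]-a[1];print(k,a[0].round(4),a[1].round(4),"mid",((a[0]+a[1])/2).round(4),np.linalg.norm(d),np.degrees(np.arctan2(-d[0],d[1])))
print("knob",pt("s",185,97,.09),pt("t",513,118,.09),pt("t",512,138,.067))
print("wax",pt("t",459,86,.036),"tin",pt("t",195,243,.038),pt("s",527,52,.038))
E
```

```text
[[0.6628, 0.1682, 0.018], [0.691, -0.185, 0.018], [0.5488, -0.1961, 0.018], [0.5215, 0.159, 0.018]] [ 0.6060162  -0.01345911  0.018     ] [np.float64(0.3543), np.float64(0.1426), np.float64(0.3562), np.float64(0.1415)]
yaw of y axis from world y deg 4.479624771618659
[[0.5257, 0.1635, 0.018], [0.5517, -0.1931, 0.018], [0.6908, -0.1838, 0.018], [0.6649, 0.17, 0.018]] [ 0.60827332 -0.01085007  0.018     ] [np.float64(0.3575), np.float64(0.1394), np.float64(0.3548), np.float64(0.1394)]
yaw of y axis from world y deg 4.179833705624281
bufT [0.5931 0.1435 0.041 ] [ 0.6179 -0.1702  0.041 ] mid [ 0.6055 -0.0133  0.041 ] 0.31471996358167814 4.5190976880998885
bufS [0.5929 0.1469 0.036 ] [ 0.6197 -0.1689  0.036 ] mid [ 0.6063 -0.011   0.036 ] 0.3169350138843265 4.847172085728582
knob [ 0.60865719 -0.11182642  0.09      ] [ 0.62160234 -0.11287071  0.09      ] [ 0.61552173 -0.11427247  0.067     ]
wax [ 0.65685066 -0.08397481  0.036     ] tin [0.55335656 0.07742576 0.038     ] [0.5524464  0.07901945 0.038     ]
```

Request:
send_rows(motion=[{"gripper": 70,"travel": [0,0,0],"rotation": [0,0,5.6]},{"gripper": 70,"travel": [0,0,0],"rotation": [0,0,5.6]},{"gripper": 70,"travel": [0,0,0],"rotation": [0,0,5.6]},{"gripper": 70,"travel": [0,0,0],"rotation": [0,0,5.6]},{"gripper": 70,"travel": [0,0,0],"rotation": [0,0,0]}], newtons=50)

```text
t: 0.52
tcp_pos: [0.2817, -0.5574, 0.1982]
tool_rot: [0.999, 0.038, -0.0, -0.001]
force: [0.4, -0.1, -0.3]
finger_gap: 0.82
```

Request:
send_rows(motion=[{"gripper": 70,"travel": [26,-30,0],"rotation": [0,0,0]},{"gripper": 70,"travel": [26,-30,0],"rotation": [0,0,0]},{"gripper": 70,"travel": [26,-30,0],"rotation": [0,0,0]},{"gripper": 70,"travel": [26,-30,0],"rotation": [0,0,0]},{"gripper": 70,"travel": [26,-30,0],"rotation": [0,0,0]},{"gripper": 70,"travel": [26,-30,0],"rotation": [0,0,0]},{"gripper": 70,"travel": [26,-30,0],"rotation": [0,0,0]},{"gripper": 70,"travel": [26,-30,0],"rotation": [0,0,0]},{"gripper": 70,"travel": [26,-30,0],"rotation": [0,0,0]},{"gripper": 70,"travel": [26,-30,0],"rotation": [0,0,0]},{"gripper": 70,"travel": [26,-30,0],"rotation": [0,0,0]},{"gripper": 70,"travel": [26,-30,0],"rotation": [0,0,0]}])

```text
t: 1.52
tcp_pos: [0.566, -0.173, 0.1986]
tool_rot: [0.999, 0.04, -0.0, -0.0]
force: [0.1, -0.7, 0.0]
finger_gap: 0.819
```

Request:
send_rows(motion=[{"gripper": 70,"travel": [0,0,0],"rotation": [0,0,0]},{"gripper": 70,"travel": [0,0,0],"rotation": [0,0,0]},{"gripper": 70,"travel": [0,0,0],"rotation": [0,0,0]}])

```text
t: 1.77
tcp_pos: [0.5649, -0.1749, 0.1985]
tool_rot: [0.999, 0.04, -0.001, 0.0]
force: [-0.3, -0.8, 0.8]
finger_gap: 0.823
```

```bash
python3 - <<'E'
from h import *
s=manip.sense();c=manip.calibration("wrist");im=manip.snapshot("wrist")
print(s["t"],s["tcp_pos"],s["tool_rot"],s["finger_gap"]);print(c)
im=cv2.cvtColor(im,cv2.COLOR_RGB2BGR)
for p in[(.615,-.113,.09)]: print(proj(c,p))
cv2.imwrite("pics/w1.png",im)
E
```

```text
1.7667 [ 0.56487245 -0.17485759  0.19845929] [ 9.99213921e-01  3.96386486e-02 -5.59146759e-04  6.53532501e-05] 0.82257275368128
{'fx': 307.7084085264882, 'fy': 307.7084085264882, 'cx': 316.8720869565695, 'cy': 200.19996580832455, 'cam_to_world': array([[ 7.90629728e-02, -9.51656084e-01, -2.96816011e-01,
         6.41242510e-01],
       [-9.96869509e-01, -7.53345143e-02, -2.39977555e-02,
        -1.68238689e-01],
       [ 4.77119992e-04,  2.97784165e-01, -9.54633104e-01,
         3.73145742e-01],
       [ 0.00000000e+00,  0.00000000e+00,  0.00000000e+00,
         1.00000000e+00]])}
(np.float64(253.19251772022764), np.float64(129.59585008688094))
```

View pics/w1.png

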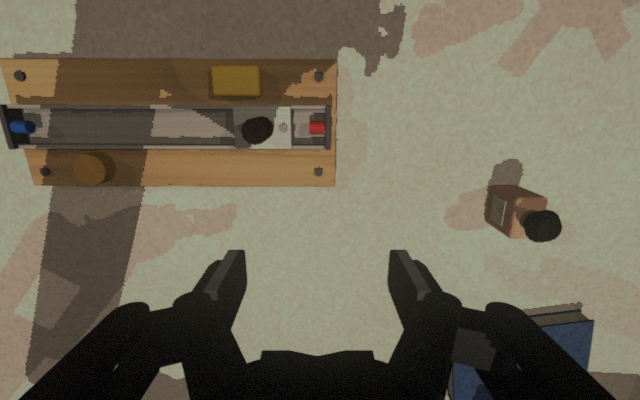

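The wrist view shows the knob top at about (255,130), against a predicted (253,130). The buffers at (22,128) and (318,128) lie on one row, so the tool is aligned with the rail. I'll move over the knob, then go down.

Request:
send_rows(motion=[{"gripper": 70,"travel": [18,-19,0],"rotation": [0,0,0]},{"gripper": 70,"travel": [18,-19,0],"rotation": [0,0,0]},{"gripper": 70,"travel": [18,-18,0],"rotation": [0,0,0]},{"gripper": 70,"travel": [0,0,20],"rotation": [0,0,0]},{"gripper": 70,"travel": [0,0,20],"rotation": [0,0,0]},{"gripper": 70,"travel": [0,0,20],"rotation": [0,0,0]},{"gripper": 70,"travel": [0,0,20],"rotation": [0,0,0]},{"gripper": 70,"travel": [0,0,0],"rotation": [0,0,0]}])

```text
t: 2.48
tcp_pos: [0.6109, -0.1158, 0.1147]
tool_rot: [0.999, 0.037, -0.004, -0.002]
force: [-0.8, 0.2, -0.6]
finger_gap: 0.82
```

```bash
python3 - <<'E'
from h import *
s=manip.sense();c=manip.calibration("wrist");im=manip.snapshot("wrist")
print(s["t"],s["tcp_pos"],s["tool_rot"],s["force"])
print(proj(c,(.6145,-.1145,.09)),proj(c,(s["tcp_pos"][0],s["tcp_pos"][1],.09)))
cv2.imwrite("pics/w2.png",cv2.cvtColor(im,cv2.COLOR_RGB2BGR))
E
```

```text
2.4833 [ 0.61092091 -0.11578822  0.11469926] [ 0.99929351  0.03731051 -0.00420746 -0.00164527] [-0.79104693  0.15870685 -0.58600727]
(np.float64(316.1634580693165), np.float64(214.92290004670826)) (np.float64(317.6370865409471), np.float64(219.88731247238803))
```

View pics/w2.png

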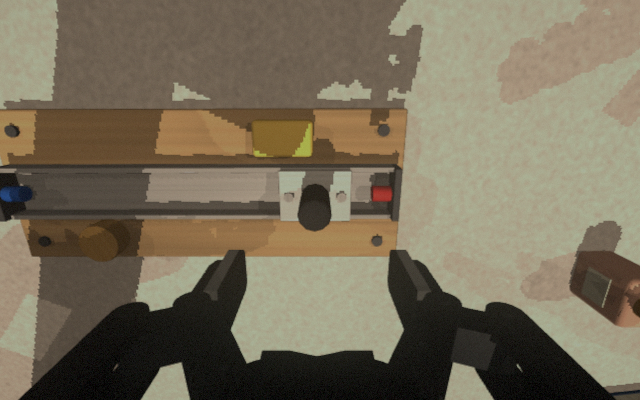

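The knob top is at (315,213), predicted (316,215), so the fingers straddle it. I'll go down and close.

Request:
send_rows(motion=[{"gripper": 70,"travel": [0,0,15],"rotation": [0,0,0]},{"gripper": 70,"travel": [0,0,15],"rotation": [0,0,0]},{"gripper": 70,"travel": [0,0,15],"rotation": [0,0,0]},{"gripper": 70,"travel": [0,0,15],"rotation": [0,0,0]},{"gripper": 70,"travel": [0,0,0],"rotation": [0,0,0]},{"gripper": 70,"travel": [0,0,0],"rotation": [0,0,0]},{"gripper": 70,"travel": [0,0,0],"rotation": [0,0,0]}])

```text
t: 3.12
tcp_pos: [0.6159, -0.116, 0.0605]
tool_rot: [0.999, 0.038, 0.001, 0.001]
force: [-0.1, -0.2, 0.4]
finger_gap: 0.817
```

Request:
send_rows(motion=[{"gripper": 50,"travel": [0,0,5],"rotation": [0,0,0]},{"gripper": 36,"travel": [0,0,0],"rotation": [0,0,0]},{"gripper": 32,"travel": [0,0,0],"rotation": [0,0,0]},{"gripper": 30,"travel": [0,0,0],"rotation": [0,0,0]},{"gripper": 28,"travel": [0,0,0],"rotation": [0,0,0]},{"gripper": 26,"travel": [0,0,0],"rotation": [0,0,0]},{"gripper": 24,"travel": [0,0,0],"rotation": [0,0,0]},{"gripper": 22,"travel": [0,0,0],"rotation": [0,0,0]},{"gripper": 20,"travel": [0,0,0],"rotation": [0,0,0]},{"gripper": 15,"travel": [0,0,0],"rotation": [0,0,0]},{"gripper": 10,"travel": [0,0,0],"rotation": [0,0,0]},{"gripper": 10,"travel": [0,0,0],"rotation": [0,0,0]}], newtons=50)

```text
t: 4.12
tcp_pos: [0.6149, -0.1149, 0.0543]
tool_rot: [0.999, 0.038, 0.0, 0.0]
force: [-0.6, 1.0, 5.8]
finger_gap: 0.233
```

```bash
python3 - <<'E'
from h import *
s=manip.sense();print(s["t"],s["tcp_pos"],s["force"],s["finger_gap"])
im=manip.snapshot("wrist");s2=manip.snapshot("scene")[200:280,250:350]
print(manip.sense()["force"])
a=cv2.resize(im[150:400,180:460],None,fx=1.4,fy=1.4);b=cv2.resize(s2,(400,320),interpolation=cv2.INTER_CUBIC)
o=np.zeros((350,800,3),np.uint8);o[:350,:392]=a[:350,:392];o[:320,400:]=b
cv2.imwrite("pics/w3.png",cv2.cvtColor(o,cv2.COLOR_RGB2BGR))
E
```

```text
4.1167 [ 0.61492381 -0.11494219  0.05426382] [-0.61433732  0.98672679  5.82056003] 0.2332247662848372
[-1.14460453  1.08632796  4.58304154]
```

View pics/w3.png

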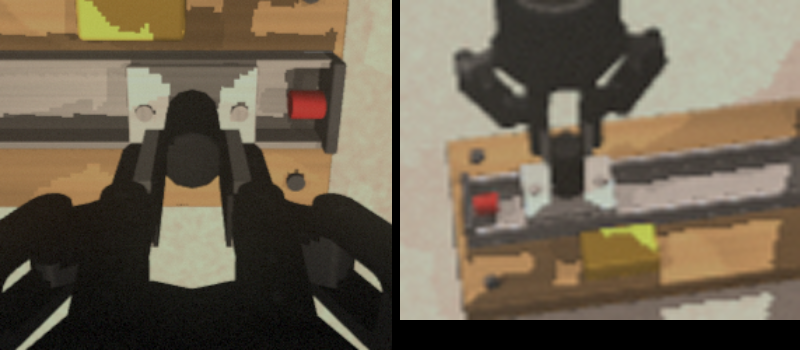

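The knob is held squarely between the pads, with the red buffer free. I'll start the slow slide, at about 30 mm/s, towards blue.

Request:
send_rows(motion=[{"gripper": 10,"travel": [0,-1,-0.5],"rotation": [0,0,0]},{"gripper": 10,"travel": [0,-2.5,0],"rotation": [0,0,0]},{"gripper": 10,"travel": [0,-2.5,0],"rotation": [0,0,0]},{"gripper": 10,"travel": [0,-2.5,0],"rotation": [0,0,0]},{"gripper": 10,"travel": [0,-2.5,0],"rotation": [0,0,0]},{"gripper": 10,"travel": [0,-2.5,0],"rotation": [0,0,0]},{"gripper": 10,"travel": [0,-2.5,0],"rotation": [0,0,0]},{"gripper": 10,"travel": [0,-2.5,0],"rotation": [0,0,0]},{"gripper": 10,"travel": [0,-2.5,0],"rotation": [0,0,0]},{"gripper": 10,"travel": [0,-2.5,0],"rotation": [0,0,0]},{"gripper": 10,"travel": [0,-2.5,0],"rotation": [0,0,0]}])

```text
t: 5.13
tcp_pos: [0.6129, -0.0888, 0.0543]
tool_rot: [0.999, 0.038, 0.0, 0.0]
force: [-0.4, -0.9, 2.1]
finger_gap: 0.229
```

Request:
send_rows(motion=[{"gripper": 10,"travel": [0,-2.5,0],"rotation": [0,0,0]},{"gripper": 10,"travel": [0,-2.5,0],"rotation": [0,0,0]},{"gripper": 10,"travel": [0,-2.5,0],"rotation": [0,0,0]}])

```text
t: 5.38
tcp_pos: [0.6123, -0.0813, 0.0543]
tool_rot: [0.999, 0.038, 0.0, 0.0]
force: [0.5, -2.3, 2.2]
finger_gap: 0.232
```

Request:
send_rows(motion=[{"gripper": 10,"travel": [0,-2.5,0],"rotation": [0,0,0]},{"gripper": 10,"travel": [0,-2.5,0],"rotation": [0,0,0]},{"gripper": 10,"travel": [0,-2.5,0],"rotation": [0,0,0]}])

```text
t: 5.63
tcp_pos: [0.6119, -0.0757, 0.0544]
tool_rot: [0.999, 0.039, 0.0, 0.002]
force: [-0.6, -8.2, 0.8]
finger_gap: 0.234
```

Request:
send_rows(motion=[{"gripper": 10,"travel": [0,-2.5,0],"rotation": [0,0,0]},{"gripper": 10,"travel": [0,-2.5,0],"rotation": [0,0,0]},{"gripper": 10,"travel": [0,-2.5,0],"rotation": [0,0,0]}])

```text
t: 5.88
tcp_pos: [0.6114, -0.0685, 0.0544]
tool_rot: [0.999, 0.039, 0.0, 0.001]
force: [-0.9, -5.2, 2.5]
finger_gap: 0.231
```

Drag already rises at world y ≈ -0.076. I'll carry on towards blue.

Request:
send_rows(motion=[{"gripper": 10,"travel": [0,-3,0],"rotation": [0,0,0]},{"gripper": 10,"travel": [0,-3,0],"rotation": [0,0,0]},{"gripper": 10,"travel": [0,-3,0],"rotation": [0,0,0]},{"gripper": 10,"travel": [0,-3,0],"rotation": [0,0,0]},{"gripper": 10,"travel": [0,-3,0],"rotation": [0,0,0]},{"gripper": 10,"travel": [0,-3,0],"rotation": [0,0,0]},{"gripper": 10,"travel": [0,-3,0],"rotation": [0,0,0]},{"gripper": 10,"travel": [0,-3,0],"rotation": [0,0,0]},{"gripper": 10,"travel": [0,-3,0],"rotation": [0,0,0]},{"gripper": 10,"travel": [0,-3,0],"rotation": [0,0,0]},{"gripper": 10,"travel": [0,-3,0],"rotation": [0,0,0]},{"gripper": 10,"travel": [0,-3,0],"rotation": [0,0,0]}])

```text
t: 6.88
tcp_pos: [0.6084, -0.0304, 0.0543]
tool_rot: [0.999, 0.038, 0.0, -0.0]
force: [0.7, -1.8, 2.9]
finger_gap: 0.234
```

Request:
send_rows(motion=[{"gripper": 10,"travel": [0,-3,0],"rotation": [0,0,0]},{"gripper": 10,"travel": [0,-3,0],"rotation": [0,0,0]},{"gripper": 10,"travel": [0,-3,0],"rotation": [0,0,0]},{"gripper": 10,"travel": [0,-3,0],"rotation": [0,0,0]},{"gripper": 10,"travel": [0,-3,0],"rotation": [0,0,0]},{"gripper": 10,"travel": [0,-3,0],"rotation": [0,0,0]},{"gripper": 10,"travel": [0,-3,0],"rotation": [0,0,0]},{"gripper": 10,"travel": [0,-3,0],"rotation": [0,0,0]},{"gripper": 10,"travel": [0,-3,0],"rotation": [0,0,0]},{"gripper": 10,"travel": [0,-3,0],"rotation": [0,0,0]},{"gripper": 10,"travel": [0,-3,0],"rotation": [0,0,0]},{"gripper": 10,"travel": [0,-3,0],"rotation": [0,0,0]}])

```text
t: 7.88
tcp_pos: [0.6056, 0.0055, 0.0543]
tool_rot: [0.999, 0.038, 0.0, 0.0]
force: [0.8, -1.8, 2.0]
finger_gap: 0.232
```

Request:
send_rows(motion=[{"gripper": 10,"travel": [0,-3,0],"rotation": [0,0,0]},{"gripper": 10,"travel": [0,-3,0],"rotation": [0,0,0]},{"gripper": 10,"travel": [0,-3,0],"rotation": [0,0,0]},{"gripper": 10,"travel": [0,-3,0],"rotation": [0,0,0]},{"gripper": 10,"travel": [0,-3,0],"rotation": [0,0,0]},{"gripper": 10,"travel": [0,-3,0],"rotation": [0,0,0]},{"gripper": 10,"travel": [0,-3,0],"rotation": [0,0,0]},{"gripper": 10,"travel": [0,-3,0],"rotation": [0,0,0]},{"gripper": 10,"travel": [0,-3,0],"rotation": [0,0,0]},{"gripper": 10,"travel": [0,-3,0],"rotation": [0,0,0]},{"gripper": 10,"travel": [0,-3,0],"rotation": [0,0,0]},{"gripper": 10,"travel": [0,-3,0],"rotation": [0,0,0]}])

```text
t: 8.88
tcp_pos: [0.6028, 0.0414, 0.0543]
tool_rot: [0.999, 0.038, 0.0, -0.0]
force: [1.3, -1.5, 2.0]
finger_gap: 0.231
```

Request:
send_rows(motion=[{"gripper": 10,"travel": [0,-3,0],"rotation": [0,0,0]},{"gripper": 10,"travel": [0,-3,0],"rotation": [0,0,0]},{"gripper": 10,"travel": [0,-3,0],"rotation": [0,0,0]},{"gripper": 10,"travel": [0,-3,0],"rotation": [0,0,0]},{"gripper": 10,"travel": [0,-3,0],"rotation": [0,0,0]},{"gripper": 10,"travel": [0,-3,0],"rotation": [0,0,0]},{"gripper": 10,"travel": [0,-3,0],"rotation": [0,0,0]},{"gripper": 10,"travel": [0,-3,0],"rotation": [0,0,0]},{"gripper": 10,"travel": [0,-3,0],"rotation": [0,0,0]},{"gripper": 10,"travel": [0,-3,0],"rotation": [0,0,0]},{"gripper": 10,"travel": [0,-3,0],"rotation": [0,0,0]},{"gripper": 10,"travel": [0,-3,0],"rotation": [0,0,0]}])

```text
t: 9.88
tcp_pos: [0.6, 0.0773, 0.0543]
tool_rot: [0.999, 0.038, 0.0, 0.0]
force: [0.6, -1.9, 1.6]
finger_gap: 0.231
```

Request:
send_rows(motion=[{"gripper": 10,"travel": [0,-3,0],"rotation": [0,0,0]},{"gripper": 10,"travel": [0,-3,0],"rotation": [0,0,0]},{"gripper": 10,"travel": [0,-3,0],"rotation": [0,0,0]},{"gripper": 10,"travel": [0,-3,0],"rotation": [0,0,0]},{"gripper": 10,"travel": [0,-3,0],"rotation": [0,0,0]},{"gripper": 10,"travel": [0,-3,0],"rotation": [0,0,0]},{"gripper": 10,"travel": [0,-3,0],"rotation": [0,0,0]},{"gripper": 10,"travel": [0,-1,0],"rotation": [0,0,0]},{"gripper": 10,"travel": [0,-1,0],"rotation": [0,0,0]}])

```text
t: 10.63
tcp_pos: [0.5983, 0.1002, 0.0543]
tool_rot: [0.999, 0.038, -0.0, -0.0]
force: [0.7, -1.5, 2.2]
finger_gap: 0.23
```

Request:
send_rows(motion=[{"gripper": 10,"travel": [0,-1,0],"rotation": [0,0,0]},{"gripper": 10,"travel": [0,-0.5,0],"rotation": [0,0,0]},{"gripper": 10,"travel": [0,0,0],"rotation": [0,0,0]}])

```text
t: 10.88
tcp_pos: [0.5982, 0.1016, 0.0543]
tool_rot: [0.999, 0.038, 0.0, -0.0]
force: [0.3, -0.4, 2.2]
finger_gap: 0.232
```

Request:
send_rows(motion=[{"gripper": 10,"travel": [0,-1,0],"rotation": [0,0,0]},{"gripper": 10,"travel": [0,-1,0],"rotation": [0,0,0]},{"gripper": 10,"travel": [0,-0.5,0],"rotation": [0,0,0]}])

```text
t: 11.13
tcp_pos: [0.598, 0.104, 0.0543]
tool_rot: [0.999, 0.038, 0.0, -0.0]
force: [2.2, -1.8, 2.8]
finger_gap: 0.23
```

Request:
send_rows(motion=[{"gripper": 10,"travel": [0,-0.5,0],"rotation": [0,0,0]},{"gripper": 10,"travel": [0,-0.5,0],"rotation": [0,0,0]}])

```text
t: 11.3
tcp_pos: [0.5979, 0.1049, 0.0543]
tool_rot: [0.999, 0.038, -0.0, 0.0]
force: [1.6, -2.1, 1.2]
finger_gap: 0.233
```

Request:
send_rows(motion=[{"gripper": 10,"travel": [0,-0.5,0],"rotation": [0,0,0]},{"gripper": 10,"travel": [0,-0.5,0],"rotation": [0,0,0]}])

```text
t: 11.47
tcp_pos: [0.5978, 0.1059, 0.0543]
tool_rot: [0.999, 0.038, 0.0, 0.0]
force: [0.9, -1.8, 1.4]
finger_gap: 0.234
```

Request:
send_rows(motion=[{"gripper": 10,"travel": [0,-0.5,0],"rotation": [0,0,0]},{"gripper": 10,"travel": [0,-0.5,0],"rotation": [0,0,0]}])

```text
t: 11.63
tcp_pos: [0.5977, 0.107, 0.0543]
tool_rot: [0.999, 0.038, -0.0, 0.0]
force: [0.7, -1.7, 2.3]
finger_gap: 0.231
```

Request:
send_rows(motion=[{"gripper": 10,"travel": [0,-0.5,0],"rotation": [0,0,0]},{"gripper": 10,"travel": [0,-0.5,0],"rotation": [0,0,0]}])

```text
t: 11.8
tcp_pos: [0.5977, 0.1075, 0.0543]
tool_rot: [0.999, 0.039, -0.0, 0.0]
force: [1.1, -3.3, 2.8]
finger_gap: 0.236
```

Request:
send_rows(motion=[{"gripper": 10,"travel": [0,-0.5,0],"rotation": [0,0,0]},{"gripper": 10,"travel": [0,0,0],"rotation": [0,0,0]}])

```text
t: 11.97
tcp_pos: [0.5977, 0.1077, 0.0543]
tool_rot: [0.999, 0.039, -0.0, 0.001]
force: [1.1, -5.6, 2.4]
finger_gap: 0.232
```

Request:
send_rows(motion=[{"gripper": 10,"travel": [0,-0.5,0],"rotation": [0,0,0]},{"gripper": 10,"travel": [0,0,0],"rotation": [0,0,0]}])

```text
t: 12.13
tcp_pos: [0.5977, 0.1079, 0.0543]
tool_rot: [0.999, 0.039, -0.0, 0.001]
force: [1.1, -5.6, 2.2]
finger_gap: 0.235
```

Request:
send_rows(motion=[{"gripper": 10,"travel": [0,-0.5,0],"rotation": [0,0,0]},{"gripper": 10,"travel": [0,0,0],"rotation": [0,0,0]},{"gripper": 10,"travel": [0,0,0],"rotation": [0,0,0]},{"gripper": 10,"travel": [0,0,0],"rotation": [0,0,0]}])

```text
t: 12.47
tcp_pos: [0.5977, 0.108, 0.0543]
tool_rot: [0.999, 0.039, -0.0, 0.001]
force: [1.5, -5.9, 2.2]
finger_gap: 0.232
```

About 4 N has been held on blue, beyond the free drag. Now back towards red.

Request:
send_rows(motion=[{"gripper": 10,"travel": [0,1,0],"rotation": [0,0,0]},{"gripper": 10,"travel": [0,2,0],"rotation": [0,0,0]},{"gripper": 10,"travel": [0,3,0],"rotation": [0,0,0]},{"gripper": 10,"travel": [0,3,0],"rotation": [0,0,0]},{"gripper": 10,"travel": [0,3,0],"rotation": [0,0,0]},{"gripper": 10,"travel": [0,3,0],"rotation": [0,0,0]},{"gripper": 10,"travel": [0,3,0],"rotation": [0,0,0]},{"gripper": 10,"travel": [0,3,0],"rotation": [0,0,0]},{"gripper": 10,"travel": [0,3,0],"rotation": [0,0,0]},{"gripper": 10,"travel": [0,3,0],"rotation": [0,0,0]},{"gripper": 10,"travel": [0,3,0],"rotation": [0,0,0]},{"gripper": 10,"travel": [0,3,0],"rotation": [0,0,0]}])

```text
t: 13.47
tcp_pos: [0.6001, 0.0762, 0.0543]
tool_rot: [0.999, 0.038, -0.0, -0.0]
force: [1.7, 2.1, 2.9]
finger_gap: 0.229
```

Request:
send_rows(motion=[{"gripper": 10,"travel": [0,3,0],"rotation": [0,0,0]},{"gripper": 10,"travel": [0,3,0],"rotation": [0,0,0]},{"gripper": 10,"travel": [0,3,0],"rotation": [0,0,0]},{"gripper": 10,"travel": [0,3,0],"rotation": [0,0,0]},{"gripper": 10,"travel": [0,3,0],"rotation": [0,0,0]},{"gripper": 10,"travel": [0,3,0],"rotation": [0,0,0]},{"gripper": 10,"travel": [0,3,0],"rotation": [0,0,0]},{"gripper": 10,"travel": [0,3,0],"rotation": [0,0,0]},{"gripper": 10,"travel": [0,3,0],"rotation": [0,0,0]},{"gripper": 10,"travel": [0,3,0],"rotation": [0,0,0]},{"gripper": 10,"travel": [0,3,0],"rotation": [0,0,0]},{"gripper": 10,"travel": [0,3,0],"rotation": [0,0,0]}])

```text
t: 14.47
tcp_pos: [0.6029, 0.0403, 0.0543]
tool_rot: [0.999, 0.038, 0.0, -0.0]
force: [1.3, 1.5, 2.1]
finger_gap: 0.232
```

Request:
send_rows(motion=[{"gripper": 10,"travel": [0,3,0],"rotation": [0,0,0]},{"gripper": 10,"travel": [0,3,0],"rotation": [0,0,0]},{"gripper": 10,"travel": [0,3,0],"rotation": [0,0,0]},{"gripper": 10,"travel": [0,3,0],"rotation": [0,0,0]},{"gripper": 10,"travel": [0,3,0],"rotation": [0,0,0]},{"gripper": 10,"travel": [0,3,0],"rotation": [0,0,0]},{"gripper": 10,"travel": [0,3,0],"rotation": [0,0,0]},{"gripper": 10,"travel": [0,3,0],"rotation": [0,0,0]},{"gripper": 10,"travel": [0,3,0],"rotation": [0,0,0]},{"gripper": 10,"travel": [0,3,0],"rotation": [0,0,0]},{"gripper": 10,"travel": [0,3,0],"rotation": [0,0,0]},{"gripper": 10,"travel": [0,3,0],"rotation": [0,0,0]}])

```text
t: 15.47
tcp_pos: [0.6056, 0.0044, 0.0543]
tool_rot: [0.999, 0.038, 0.0, -0.0]
force: [1.7, 1.7, 2.5]
finger_gap: 0.234
```

Request:
send_rows(motion=[{"gripper": 10,"travel": [0,3,0],"rotation": [0,0,0]},{"gripper": 10,"travel": [0,3,0],"rotation": [0,0,0]},{"gripper": 10,"travel": [0,3,0],"rotation": [0,0,0]},{"gripper": 10,"travel": [0,3,0],"rotation": [0,0,0]},{"gripper": 10,"travel": [0,3,0],"rotation": [0,0,0]},{"gripper": 10,"travel": [0,3,0],"rotation": [0,0,0]},{"gripper": 10,"travel": [0,3,0],"rotation": [0,0,0]},{"gripper": 10,"travel": [0,3,0],"rotation": [0,0,0]},{"gripper": 10,"travel": [0,3,0],"rotation": [0,0,0]},{"gripper": 10,"travel": [0,3,0],"rotation": [0,0,0]},{"gripper": 10,"travel": [0,3,0],"rotation": [0,0,0]},{"gripper": 10,"travel": [0,3,0],"rotation": [0,0,0]}])

```text
t: 16.47
tcp_pos: [0.6084, -0.0315, 0.0543]
tool_rot: [0.999, 0.038, 0.0, -0.0]
force: [1.6, 2.1, 1.8]
finger_gap: 0.237
```

Request:
send_rows(motion=[{"gripper": 10,"travel": [0,3,0],"rotation": [0,0,0]},{"gripper": 10,"travel": [0,3,0],"rotation": [0,0,0]},{"gripper": 10,"travel": [0,3,0],"rotation": [0,0,0]},{"gripper": 10,"travel": [0,3,0],"rotation": [0,0,0]},{"gripper": 10,"travel": [0,3,0],"rotation": [0,0,0]},{"gripper": 10,"travel": [0,3,0],"rotation": [0,0,0]},{"gripper": 10,"travel": [0,2,0],"rotation": [0,0,0]},{"gripper": 10,"travel": [0,1,0],"rotation": [0,0,0]},{"gripper": 10,"travel": [0,1,0],"rotation": [0,0,0]}])

```text
t: 17.22
tcp_pos: [0.6101, -0.0533, 0.0543]
tool_rot: [0.999, 0.038, 0.0, 0.0]
force: [1.4, 1.5, 2.6]
finger_gap: 0.234
```

Request:
send_rows(motion=[{"gripper": 10,"travel": [0,1,0],"rotation": [0,0,0]},{"gripper": 10,"travel": [0,1,0],"rotation": [0,0,0]}])

```text
t: 17.38
tcp_pos: [0.6102, -0.0551, 0.0543]
tool_rot: [0.999, 0.038, 0.0, 0.0]
force: [1.8, 2.2, 3.5]
finger_gap: 0.23
```

Request:
send_rows(motion=[{"gripper": 10,"travel": [0,1,0],"rotation": [0,0,0]},{"gripper": 10,"travel": [0,1,0],"rotation": [0,0,0]}])

```text
t: 17.55
tcp_pos: [0.6104, -0.0571, 0.0543]
tool_rot: [0.999, 0.038, 0.0, -0.0]
force: [2.3, 1.1, 2.4]
finger_gap: 0.233
```

Request:
send_rows(motion=[{"gripper": 10,"travel": [0,1,0],"rotation": [0,0,0]},{"gripper": 10,"travel": [0,1,0],"rotation": [0,0,0]}])

```text
t: 17.72
tcp_pos: [0.6105, -0.0592, 0.0543]
tool_rot: [0.999, 0.038, -0.0, 0.0]
force: [2.1, 1.3, 2.7]
finger_gap: 0.233
```

Request:
send_rows(motion=[{"gripper": 10,"travel": [0,1,0],"rotation": [0,0,0]},{"gripper": 10,"travel": [0,1,0],"rotation": [0,0,0]}])

```text
t: 17.88
tcp_pos: [0.6107, -0.0612, 0.0543]
tool_rot: [0.999, 0.038, 0.0, -0.0]
force: [2.2, 1.5, 3.0]
finger_gap: 0.234
```

Request:
send_rows(motion=[{"gripper": 10,"travel": [0,1,0],"rotation": [0,0,0]},{"gripper": 10,"travel": [0,1,0],"rotation": [0,0,0]}])

```text
t: 18.05
tcp_pos: [0.6108, -0.0629, 0.0543]
tool_rot: [0.999, 0.038, -0.0, -0.0]
force: [2.1, 3.3, 2.5]
finger_gap: 0.234
```

Request:
send_rows(motion=[{"gripper": 10,"travel": [0,1,0],"rotation": [0,0,0]},{"gripper": 10,"travel": [0,1,0],"rotation": [0,0,0]}])

```text
t: 18.22
tcp_pos: [0.6109, -0.0642, 0.0543]
tool_rot: [0.999, 0.038, -0.0, -0.001]
force: [1.5, 6.2, 4.3]
finger_gap: 0.233
```

Request:
send_rows(motion=[{"gripper": 10,"travel": [0,1,0],"rotation": [0,0,0]},{"gripper": 10,"travel": [0,1,0],"rotation": [0,0,0]}])

```text
t: 18.38
tcp_pos: [0.611, -0.0654, 0.0543]
tool_rot: [0.999, 0.038, -0.0, -0.001]
force: [1.5, 7.6, 4.5]
finger_gap: 0.234
```

Request:
send_rows(motion=[{"gripper": 10,"travel": [0,1,0],"rotation": [0,0,0]},{"gripper": 10,"travel": [0,1,0],"rotation": [0,0,0]}])

```text
t: 18.55
tcp_pos: [0.6111, -0.0669, 0.0543]
tool_rot: [0.999, 0.038, -0.0, -0.002]
force: [3.4, 8.7, 3.7]
finger_gap: 0.23
```

Request:
send_rows(motion=[{"gripper": 10,"travel": [0,1,0],"rotation": [0,0,0]},{"gripper": 10,"travel": [0,1,0],"rotation": [0,0,0]}])

```text
t: 18.72
tcp_pos: [0.6112, -0.0686, 0.0543]
tool_rot: [0.999, 0.038, -0.0, -0.002]
force: [2.3, 8.8, 3.4]
finger_gap: 0.234
```

Request:
send_rows(motion=[{"gripper": 10,"travel": [0,1,0],"rotation": [0,0,0]},{"gripper": 10,"travel": [0,1,0],"rotation": [0,0,0]}])

```text
t: 18.88
tcp_pos: [0.6114, -0.0707, 0.0543]
tool_rot: [0.999, 0.038, -0.0, -0.002]
force: [2.5, 7.9, 4.2]
finger_gap: 0.233
```

Request:
send_rows(motion=[{"gripper": 10,"travel": [0,1,0],"rotation": [0,0,0]},{"gripper": 10,"travel": [0,1,0],"rotation": [0,0,0]}])

```text
t: 19.05
tcp_pos: [0.6116, -0.0733, 0.0543]
tool_rot: [0.999, 0.038, -0.0, -0.001]
force: [1.8, 5.5, 3.2]
finger_gap: 0.232
```

Request:
send_rows(motion=[{"gripper": 10,"travel": [0,1,0],"rotation": [0,0,0]},{"gripper": 10,"travel": [0,1,0],"rotation": [0,0,0]}])

```text
t: 19.22
tcp_pos: [0.6118, -0.0762, 0.0544]
tool_rot: [0.999, 0.038, -0.0, -0.001]
force: [2.7, 3.3, 3.2]
finger_gap: 0.231
```

Request:
send_rows(motion=[{"gripper": 10,"travel": [0,1,0],"rotation": [0,0,0]},{"gripper": 10,"travel": [0,1,0],"rotation": [0,0,0]}])

```text
t: 19.38
tcp_pos: [0.6121, -0.0793, 0.0543]
tool_rot: [0.999, 0.039, 0.0, 0.0]
force: [1.7, 2.0, 2.4]
finger_gap: 0.235
```

On the way back the drag peaks at y ≈ -0.068, which puts the middle at about -0.071. The forward samples mirror about the same point. On to red.

Request:
send_rows(motion=[{"gripper": 10,"travel": [0,3,0],"rotation": [0,0,0]},{"gripper": 10,"travel": [0,3,0],"rotation": [0,0,0]},{"gripper": 10,"travel": [0,3,0],"rotation": [0,0,0]},{"gripper": 10,"travel": [0,3,0],"rotation": [0,0,0]},{"gripper": 10,"travel": [0,3,0],"rotation": [0,0,0]},{"gripper": 10,"travel": [0,3,0],"rotation": [0,0,0]},{"gripper": 10,"travel": [0,3,0],"rotation": [0,0,0]},{"gripper": 10,"travel": [0,3,0],"rotation": [0,0,0]},{"gripper": 10,"travel": [0,3,0],"rotation": [0,0,0]},{"gripper": 10,"travel": [0,3,0],"rotation": [0,0,0]},{"gripper": 10,"travel": [0,3,0],"rotation": [0,0,0]},{"gripper": 10,"travel": [0,3,0],"rotation": [0,0,0]}])

```text
t: 20.38
tcp_pos: [0.6149, -0.1152, 0.0543]
tool_rot: [0.999, 0.038, 0.0, 0.0]
force: [1.9, 1.5, 2.1]
finger_gap: 0.229
```

Request:
send_rows(motion=[{"gripper": 10,"travel": [0,3,0],"rotation": [0,0,0]},{"gripper": 10,"travel": [0,3,0],"rotation": [0,0,0]},{"gripper": 10,"travel": [0,2,0],"rotation": [0,0,0]},{"gripper": 10,"travel": [0,1,0],"rotation": [0,0,0]},{"gripper": 10,"travel": [0,1,0],"rotation": [0,0,0]}])

```text
t: 20.8
tcp_pos: [0.6156, -0.1251, 0.0543]
tool_rot: [0.999, 0.038, 0.0, 0.0]
force: [2.6, 2.1, 2.9]
finger_gap: 0.23
```

Request:
send_rows(motion=[{"gripper": 10,"travel": [0,0.5,0],"rotation": [0,0,0]},{"gripper": 10,"travel": [0,0.5,0],"rotation": [0,0,0]},{"gripper": 10,"travel": [0,0.5,0],"rotation": [0,0,0]}])

```text
t: 21.05
tcp_pos: [0.6157, -0.1264, 0.0543]
tool_rot: [0.999, 0.038, 0.0, -0.0]
force: [1.9, 2.1, 3.1]
finger_gap: 0.234
```

Request:
send_rows(motion=[{"gripper": 10,"travel": [0,1,0],"rotation": [0,0,0]},{"gripper": 10,"travel": [0,1,0],"rotation": [0,0,0]},{"gripper": 10,"travel": [0,1,0],"rotation": [0,0,0]},{"gripper": 10,"travel": [0,0.5,0],"rotation": [0,0,0]}])

```text
t: 21.38
tcp_pos: [0.616, -0.1301, 0.0543]
tool_rot: [0.999, 0.038, -0.0, 0.0]
force: [2.4, 2.0, 2.1]
finger_gap: 0.23
```

Request:
send_rows(motion=[{"gripper": 10,"travel": [0,0.5,0],"rotation": [0,0,0]},{"gripper": 10,"travel": [0,0.5,0],"rotation": [0,0,0]}])

```text
t: 21.55
tcp_pos: [0.6161, -0.131, 0.0543]
tool_rot: [0.999, 0.038, 0.0, -0.0]
force: [2.4, 1.5, 2.4]
finger_gap: 0.232
```

Request:
send_rows(motion=[{"gripper": 10,"travel": [0,0.5,0],"rotation": [0,0,0]},{"gripper": 10,"travel": [0,0.5,0],"rotation": [0,0,0]}])

```text
t: 21.72
tcp_pos: [0.6161, -0.1319, 0.0543]
tool_rot: [0.999, 0.038, 0.0, -0.0]
force: [2.9, 1.1, 2.6]
finger_gap: 0.232
```

Request:
send_rows(motion=[{"gripper": 10,"travel": [0,0.5,0],"rotation": [0,0,0]},{"gripper": 10,"travel": [0,0.5,0],"rotation": [0,0,0]}])

```text
t: 21.88
tcp_pos: [0.6162, -0.1326, 0.0543]
tool_rot: [0.999, 0.038, -0.0, -0.0]
force: [2.2, 3.3, 2.4]
finger_gap: 0.231
```

Request:
send_rows(motion=[{"gripper": 10,"travel": [0,0.5,0],"rotation": [0,0,0]},{"gripper": 10,"travel": [0,0,0],"rotation": [0,0,0]}])

```text
t: 22.05
tcp_pos: [0.6162, -0.1328, 0.0543]
tool_rot: [0.999, 0.038, -0.0, -0.001]
force: [2.2, 3.8, 3.4]
finger_gap: 0.236
```

Request:
send_rows(motion=[{"gripper": 10,"travel": [0,0.5,0],"rotation": [0,0,0]},{"gripper": 10,"travel": [0,0,0],"rotation": [0,0,0]},{"gripper": 10,"travel": [0,0,0],"rotation": [0,0,0]}])

```text
t: 22.3
tcp_pos: [0.6162, -0.133, 0.0543]
tool_rot: [0.999, 0.038, -0.0, -0.001]
force: [3.6, 4.6, 2.7]
finger_gap: 0.235
```

Request:
send_rows(motion=[{"gripper": 10,"travel": [0,0.7,0],"rotation": [0,0,0]},{"gripper": 10,"travel": [0,0,0],"rotation": [0,0,0]},{"gripper": 10,"travel": [0,0,0],"rotation": [0,0,0]},{"gripper": 10,"travel": [0,0,0],"rotation": [0,0,0]}])

```text
t: 22.63
tcp_pos: [0.6162, -0.1331, 0.0543]
tool_rot: [0.999, 0.038, -0.0, -0.001]
force: [3.3, 6.0, 4.1]
finger_gap: 0.231
```

Red contact held at about 4 N, and the two contacts are 239.7 mm apart against 240 nominal. Now forward again with fine samples to the middle at y ≈ -0.071.

Request:
send_rows(motion=[{"gripper": 10,"travel": [0,-1,0],"rotation": [0,0,0]},{"gripper": 10,"travel": [0,-2,0],"rotation": [0,0,0]},{"gripper": 10,"travel": [0,-3,0],"rotation": [0,0,0]},{"gripper": 10,"travel": [0,-3,0],"rotation": [0,0,0]},{"gripper": 10,"travel": [0,-3,0],"rotation": [0,0,0]},{"gripper": 10,"travel": [0,-3,0],"rotation": [0,0,0]},{"gripper": 10,"travel": [0,-3,0],"rotation": [0,0,0]},{"gripper": 10,"travel": [0,-3,0],"rotation": [0,0,0]},{"gripper": 10,"travel": [0,-3,0],"rotation": [0,0,0]},{"gripper": 10,"travel": [0,-3,0],"rotation": [0,0,0]},{"gripper": 10,"travel": [0,-3,0],"rotation": [0,0,0]},{"gripper": 10,"travel": [0,-3,0],"rotation": [0,0,0]}])

```text
t: 23.63
tcp_pos: [0.6138, -0.1014, 0.0543]
tool_rot: [0.999, 0.038, 0.0, 0.0]
force: [2.1, -1.7, 1.8]
finger_gap: 0.232
```

Request:
send_rows(motion=[{"gripper": 10,"travel": [0,-3,0],"rotation": [0,0,0]},{"gripper": 10,"travel": [0,-3,0],"rotation": [0,0,0]},{"gripper": 10,"travel": [0,-3,0],"rotation": [0,0,0]},{"gripper": 10,"travel": [0,-2,0],"rotation": [0,0,0]},{"gripper": 10,"travel": [0,-1,0],"rotation": [0,0,0]},{"gripper": 10,"travel": [0,-1,0],"rotation": [0,0,0]}])

```text
t: 24.13
tcp_pos: [0.6128, -0.0885, 0.0543]
tool_rot: [0.999, 0.038, 0.0, 0.0]
force: [1.8, -1.4, 2.4]
finger_gap: 0.226
```

Request:
send_rows(motion=[{"gripper": 10,"travel": [0,-1,0],"rotation": [0,0,0]},{"gripper": 10,"travel": [0,-1,0],"rotation": [0,0,0]}])

```text
t: 24.3
tcp_pos: [0.6127, -0.0867, 0.0543]
tool_rot: [0.999, 0.038, 0.0, 0.0]
force: [2.8, -1.8, 2.0]
finger_gap: 0.234
```

Request:
send_rows(motion=[{"gripper": 10,"travel": [0,-1,0],"rotation": [0,0,0]},{"gripper": 10,"travel": [0,-1,0],"rotation": [0,0,0]}])

```text
t: 24.47
tcp_pos: [0.6125, -0.0847, 0.0543]
tool_rot: [0.999, 0.038, 0.0, 0.0]
force: [3.0, -1.1, 1.4]
finger_gap: 0.231
```

Request:
send_rows(motion=[{"gripper": 10,"travel": [0,-1,0],"rotation": [0,0,0]},{"gripper": 10,"travel": [0,-1,0],"rotation": [0,0,0]}])

```text
t: 24.63
tcp_pos: [0.6124, -0.0827, 0.0543]
tool_rot: [0.999, 0.038, 0.0, 0.0]
force: [2.3, -2.2, 2.8]
finger_gap: 0.231
```

Request:
send_rows(motion=[{"gripper": 10,"travel": [0,-1,0],"rotation": [0,0,0]},{"gripper": 10,"travel": [0,-1,0],"rotation": [0,0,0]}])

```text
t: 24.8
tcp_pos: [0.6122, -0.0807, 0.0543]
tool_rot: [0.999, 0.038, 0.0, 0.0]
force: [1.4, -2.2, 2.7]
finger_gap: 0.236
```

Request:
send_rows(motion=[{"gripper": 10,"travel": [0,-1,0],"rotation": [0,0,0]},{"gripper": 10,"travel": [0,-1,0],"rotation": [0,0,0]}])

```text
t: 24.97
tcp_pos: [0.6121, -0.0791, 0.0543]
tool_rot: [0.999, 0.039, 0.0, 0.0]
force: [1.6, -4.9, 1.9]
finger_gap: 0.232
```

Request:
send_rows(motion=[{"gripper": 10,"travel": [0,-1,0],"rotation": [0,0,0]},{"gripper": 10,"travel": [0,-1,0],"rotation": [0,0,0]}])

```text
t: 25.13
tcp_pos: [0.612, -0.0778, 0.0543]
tool_rot: [0.999, 0.039, 0.0, 0.001]
force: [2.3, -5.8, 1.9]
finger_gap: 0.234
```

Request:
send_rows(motion=[{"gripper": 10,"travel": [0,-1,0],"rotation": [0,0,0]},{"gripper": 10,"travel": [0,-1,0],"rotation": [0,0,0]}])

```text
t: 25.3
tcp_pos: [0.6119, -0.0765, 0.0544]
tool_rot: [0.999, 0.039, 0.0, 0.001]
force: [1.6, -8.4, 2.0]
finger_gap: 0.234
```

Request:
send_rows(motion=[{"gripper": 10,"travel": [0,-1,0],"rotation": [0,0,0]},{"gripper": 10,"travel": [0,-1,0],"rotation": [0,0,0]}])

```text
t: 25.47
tcp_pos: [0.6118, -0.075, 0.0544]
tool_rot: [0.999, 0.039, 0.0, 0.002]
force: [0.5, -8.8, 1.3]
finger_gap: 0.232
```

Request:
send_rows(motion=[{"gripper": 10,"travel": [0,-1,0],"rotation": [0,0,0]}])

```text
t: 25.55
tcp_pos: [0.6118, -0.0741, 0.0544]
tool_rot: [0.999, 0.039, 0.0, 0.002]
force: [1.2, -8.5, 0.7]
finger_gap: 0.23
```

Request:
send_rows(motion=[{"gripper": 10,"travel": [0,-1,0],"rotation": [0,0,0]}])

```text
t: 25.63
tcp_pos: [0.6117, -0.0732, 0.0544]
tool_rot: [0.999, 0.039, 0.0, 0.002]
force: [1.5, -8.2, 0.6]
finger_gap: 0.231
```

Forward peak is about -0.0747 and back peak about -0.068, so the middle is -0.0713.

Request:
send_rows(motion=[{"gripper": 10,"travel": [0,-1,0],"rotation": [0,0,0]},{"gripper": 10,"travel": [0,-0.5,0],"rotation": [0,0,0]},{"gripper": 10,"travel": [0,0,0],"rotation": [0,0,0]},{"gripper": 10,"travel": [0,0,0],"rotation": [0,0,0]}])

```text
t: 25.97
tcp_pos: [0.6115, -0.0711, 0.0544]
tool_rot: [0.999, 0.039, 0.0, 0.001]
force: [1.6, -6.3, 1.5]
finger_gap: 0.229
```

Request:
send_rows(motion=[{"gripper": 10,"travel": [0,1,0],"rotation": [0,0,0]},{"gripper": 10,"travel": [0,0,0],"rotation": [0,0,0]},{"gripper": 10,"travel": [0,0,0],"rotation": [0,0,0]}])

```text
t: 26.22
tcp_pos: [0.6115, -0.0712, 0.0544]
tool_rot: [0.999, 0.038, 0.0, 0.001]
force: [1.7, -5.9, 1.7]
finger_gap: 0.235
```

Request:
send_rows(motion=[{"gripper": 10,"travel": [0,1,0],"rotation": [0,0,0]},{"gripper": 10,"travel": [0,0,0],"rotation": [0,0,0]},{"gripper": 10,"travel": [0,0,0],"rotation": [0,0,0]}])

```text
t: 26.47
tcp_pos: [0.6115, -0.0713, 0.0544]
tool_rot: [0.999, 0.038, 0.0, 0.0]
force: [1.7, -3.6, 3.6]
finger_gap: 0.232
```

Request:
send_rows(motion=[{"gripper": 10,"travel": [0,1,0],"rotation": [0,0,0]},{"gripper": 10,"travel": [0,0,0],"rotation": [0,0,0]},{"gripper": 10,"travel": [0,0,0],"rotation": [0,0,0]}])

```text
t: 26.72
tcp_pos: [0.6115, -0.0714, 0.0544]
tool_rot: [0.999, 0.038, -0.0, -0.001]
force: [2.2, 0.3, 3.5]
finger_gap: 0.23
```

The y force is unloaded with the TCP at -0.0714. I'll open gently and then lift.

Request:
send_rows(motion=[{"gripper": 18,"travel": [0,0,0],"rotation": [0,0,0]},{"gripper": 20,"travel": [0,0,0],"rotation": [0,0,0]},{"gripper": 22,"travel": [0,0,0],"rotation": [0,0,0]},{"gripper": 24,"travel": [0,0,0],"rotation": [0,0,0]},{"gripper": 26,"travel": [0,0,0],"rotation": [0,0,0]},{"gripper": 30,"travel": [0,0,0],"rotation": [0,0,0]},{"gripper": 40,"travel": [0,0,0],"rotation": [0,0,0]},{"gripper": 55,"travel": [0,0,0],"rotation": [0,0,0]},{"gripper": 70,"travel": [0,0,0],"rotation": [0,0,0]},{"gripper": 70,"travel": [0,0,0],"rotation": [0,0,0]},{"gripper": 70,"travel": [0,0,0],"rotation": [0,0,0]},{"gripper": 70,"travel": [0,0,0],"rotation": [0,0,0]}])

```text
t: 27.72
tcp_pos: [0.6115, -0.0723, 0.0543]
tool_rot: [0.999, 0.038, -0.0, -0.0]
force: [0.1, -0.5, -0.9]
finger_gap: 0.821
```

Request:
send_rows(motion=[{"gripper": 70,"travel": [0,0,-10],"rotation": [0,0,0]},{"gripper": 70,"travel": [0,0,-15],"rotation": [0,0,0]},{"gripper": 70,"travel": [0,0,-20],"rotation": [0,0,0]},{"gripper": 70,"travel": [0,0,-20],"rotation": [0,0,0]},{"gripper": 70,"travel": [0,0,-20],"rotation": [0,0,0]},{"gripper": 70,"travel": [0,0,-20],"rotation": [0,0,0]},{"gripper": 70,"travel": [0,0,-20],"rotation": [0,0,0]},{"gripper": 70,"travel": [0,0,-20],"rotation": [0,0,0]},{"gripper": 70,"travel": [0,0,0],"rotation": [0,0,0]},{"gripper": 70,"travel": [0,0,0],"rotation": [0,0,0]},{"gripper": 70,"travel": [0,0,0],"rotation": [0,0,0]}])

```text
t: 28.63
tcp_pos: [0.6108, -0.0721, 0.1989]
tool_rot: [0.999, 0.038, -0.001, -0.0]
force: [0.3, -0.1, 0.2]
finger_gap: 0.819
```

```bash
python3 - <<'E'
from h import *
s=manip.sense();c=manip.calibration("wrist");im=manip.snapshot("wrist")
print(s["t"],s["tcp_pos"],s["force"]);print(proj(c,(.6115,-.0712,.09)))
cv2.imwrite("pics/w4.png",cv2.cvtColor(im,cv2.COLOR_RGB2BGR))
E
```

```text
28.6333 [ 0.61083164 -0.07205801  0.19890928] [ 0.25819579 -0.06184329  0.21802964]
(np.float64(316.5302869621937), np.float64(187.6553628687389))
```

View pics/w4.png

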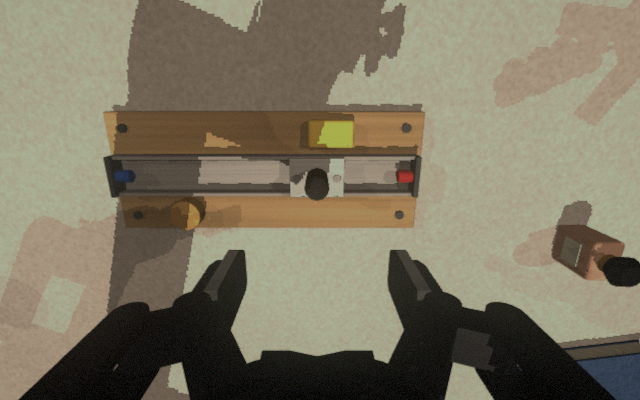

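The knob top is at about (317,186), predicted (316.5,187.7), so the carriage stayed put within about 1 mm. The wax (331,134) and tin (187,214) are in place and the gripper is clear.

```bash
python3 -c "
from station import manip
print(manip.sign_off())"
```

```text
the job is handed in; nothing more can be done
None
```

I slid the carriage by its knob to the blue buffer, back to the red one, and then left it on the sticky spot. I let go and handed the job in at about 29 s; no verdict is reported.

- **Buffers:** I pressed each buffer with about 4 N, estimated from the wrist force less the free drag. The two contacts came out 239.7 mm apart, against 240 nominal.
- **Sticky spot:** The drag peaked at world y ≈ -74.7 mm going forward and -68.0 mm going back. That puts the middle at -71.3 mm, or about y = -59 mm on the runner.
- **Peak drag:** I measured about 9 N at the peak, a little under the stated 10 to 13 N. The position agreed in both directions.
- **Final position:** The gripper stopped at -71.4 mm. I took the load off before opening, and the last wrist picture shows the knob within about 1 mm of there.
- **Other things:** In that picture the gripper is clear, and the wax and tin look undisturbed. I did not look again at the mug and clock, but the arm never went near them.
- **Odd reading:** The gripper showed about 20 mm opening on the 24 mm knob. The picture at that moment showed a square grip, and it held throughout.

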